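Let the white mill balls out of their dispenser

TASK

Press down the rubber pad of the rocking lever on the dispenser that holds the three white balls, so that its far end lifts the yellow gate, and keep it down until all three have rolled into the blue catch tray; then let go, so that the gate drops shut. Do not touch the balls or the gates, leave the lever of the brown balls alone, and leave everything else standing where it is.

Things in the scene. Friction and masses are not known exactly. Their poses are not given: they have to be found in the camera images.
- white_rack: Fixed dispenser of the three white balls: grey board 215 x 250 x 10 mm with chute, blue tray, wooden pivot cheeks (top at 126). Origin at table level, 20 mm to +y of the point below the lever's pivot. +x: along the lever from pad (x=-115) to gate (x=110); +y: down the chute (x=110, y=-125 to 25) into the tray. z up. Both dispensers look alike but for the balls; which is left or right varies.
- white_lever (a joint): Tilt (rad) of the rocking lever of the three white balls: 0 level, gate shut; grows as the pad is pressed, stop at 0.34 (gate 40 mm up). A ball passes the gate from 0.2. Pivot 112 mm high, 115 from the pad's centre. A spring returns it: about 2 N on the pad starts it, 5 to 6 N holds it at the stop. The pad sinks 39 mm, from 125 to 86 above the table, nearly straight down.
- white_pad (a point): Centre of the top face of the black rubber pressing pad (34 along the lever x 30 across) on the lever of the dispenser with the three white balls; 125 mm above the table at rest. It moves with the lever; nothing stands beneath it.
- white_tray (a point): Centre of the floor of the blue catch tray on the dispenser with the three white balls, 21 mm above the table; axes as the dispenser's. The tray is 92 (x) by 88 (y) mm inside, its walls reach 38 to 62 mm above the table; its floor slopes to the far (+y) wall, where balls come to rest.
- white_gate (a point): Middle of the lower edge of the yellow gate plate, 20 wide and 4 thick, that hangs from the lever's far end into the chute and holds back the three white balls. It moves with the lever; when shut it hangs 4 mm over the chute's floor.
- brown_rack: Fixed dispenser of the two brown balls: grey board 215 x 250 x 10 mm with chute, blue tray, wooden pivot cheeks (top at 126). Origin at table level, 20 mm to +y of the point below the lever's pivot. +x: along the lever from pad (x=-115) to gate (x=110); +y: down the chute (x=110, y=-125 to 25) into the tray. z up. Both dispensers look alike but for the balls; which is left or right varies.
- brown_lever (a joint): Tilt (rad) of the rocking lever of the two brown balls: 0 level, gate shut; grows as the pad is pressed, stop at 0.34 (gate 40 mm up). A ball passes the gate from 0.2. Pivot 112 mm high, 115 from the pad's centre. A spring returns it: about 2 N on the pad starts it, 5 to 6 N holds it at the stop. The pad sinks 39 mm, from 125 to 86 above the table, nearly straight down.
- brown_pad (a point): Centre of the top face of the black rubber pressing pad (34 along the lever x 30 across) on the lever of the dispenser with the two brown balls; 125 mm above the table at rest. It moves with the lever; nothing stands beneath it.
- brown_tray (a point): Centre of the floor of the blue catch tray on the dispenser with the two brown balls, 21 mm above the table; axes as the dispenser's. The tray is 92 (x) by 88 (y) mm inside, its walls reach 38 to 62 mm above the table; its floor slopes to the far (+y) wall, where balls come to rest.
- brown_gate (a point): Middle of the lower edge of the yellow gate plate, 20 wide and 4 thick, that hangs from the lever's far end into the chute and holds back the two brown balls. It moves with the lever; when shut it hangs 4 mm over the chute's floor.
- white_ball1: Centre of a white ceramic mill ball, 25 mm across, 29 g, number 1 in the chute counted from the gate.
- white_ball2: Centre of a white ceramic mill ball, 25 mm across, 29 g, number 2 in the chute counted from the gate.
- white_ball3: Centre of a white ceramic mill ball, 25 mm across, 29 g, number 3 in the chute counted from the gate.
- brown_ball1: Centre of a brown ceramic mill ball, 25 mm across, 29 g, number 1 in the chute counted from the gate.
- brown_ball2: Centre of a brown ceramic mill ball, 25 mm across, 29 g, number 2 in the chute counted from the gate.
- mug: Bystander: white mug with a handle, 80 wide and 80 high mm. Origin at the middle of its underside. Not part of the job.
- tumbler: Bystander: brown handleless cup, 72 wide and 85 high mm. Origin at the middle of its underside. Not part of the job.
- jar: Bystander: amber jar with a black cap, 72 wide and 95 high mm. Origin at the middle of its underside. Not part of the job.
- brush: Bystander: brush lying flat, 200 long mm. Origin at the middle of its underside. Not part of the job.
- tile: Bystander: blue glazed test tile lying flat, 50 x 70 x 8 mm. Origin at the middle of its underside. Not part of the job.
- bowl: Bystander: blue bowl, 100 wide and 45 high mm. Origin at the middle of its underside. Not part of the job.

How it is judged:
By the outcome, as a careful person would: the job done as asked, in the order asked, and still so for the second after the job is handed in, with the robot touching nothing.
It also fails if it takes over 38 s, if anything falls off the work surface, if the arm or the gripper's body presses on something with over 40 N, if the wrist force passes 120 N, or if a joint passes its speed limit or range.

ROBOT

A 7-joint arm with a two-finger parallel gripper is mounted at the origin on the work surface. World frame = base frame: x ahead of the robot, y to its left, z up, the work surface at z = 0. Lengths are in m, angles in rad, forces in N, time in s.
With the tool pointing down it reaches from about 0.4 to 0.875 m from the base axis. Payload 19.3 kg.
Tool frame: the origin (TCP) lies midway between the tips of the shut fingers; the grasp point (between the pads) lies bot.tcp_to_grasp behind it (bot.tcp_to_grasp is the distance from the TCP to the grasp point, in m); z points along the fingers, y is the line along which they close (so a half turn about z gives the same grasp; the last joint's range is limited). The gripper opens to 85 mm and grips with 20 to 120 N. Pads are 22 mm wide; open, the fingers measure 114 mm over their backs; the gripper's body (76 mm by 85 mm) begins 54 mm behind the grasp point. The pads swing forward as they close: fully open they stand 13 mm farther back than shut.
Start: joints at [-1.339, 0.521, -0.036, 1.599, 0.021, 1.021, -0.113], TCP at [0.186, 0.597, 0.231] pointing down, gripper open.
Joint ranges: [-2.91, 2.91], [-0.3, 2.13], [-1.5, 1.42], [0.17, 2.43], [-1.26, 4.41], [0.16, 1.93], [-2.52, 2.52]. Speed limits (rad/s): [1.89, 1.89, 2.39, 2.39, 3.01, 3.01, 3.01].

INTERFACE

Orientations are given as [roll, pitch, yaw] about the fixed x, y, z axes, in that order (R = Rz(yaw) Ry(pitch) Rx(roll)).
In Python, from workcell import observe, imaging, bot gives the robot as it stands.
- The arm moves only by the tool send_rows, never from a script. Its argument "plan" is text: rows parted by semicolons, each of 7 numbers parted by spaces: the shift along the tool's x, y, z in m, then the turn, a rotation vector about the tool's x, y, z in degrees, then the finger opening in m, from 0 to 0.0854. In form: dx dy dz rx ry rz claw; .... A call has 1 to 10 rows; each row is the pose to reach, as a shift and turn from the pose commanded when the call began, along the tool's axes at that moment; what a row does not reach only later rows make up. A row lasts 1/12 s, in which the tool goes at most 41.7 mm and 7.16 degrees, less where a joint would pass 70% of its speed; a pose out of reach is approached as far as the arm can. A call with a gripper value outside its range is refused whole. The fingers move at their own pace and stop on an object; "grip_force" is the grip in N (left out, the last holds). Time passes only in rows, so rows that repeat a pose let the fingers close. It gives the time, the measured TCP pose, the force, the opening and the grip force at its end, in the units of the state.
- observe(): the state, without advancing time (a new reading comes with each control period).
- imaging.grab_frame(name): name is "side" or "top"; returns a dict with "color" (400x640x3 uint8, red, green, blue), "fx", "fy", "cx", "cy" (pixels), "dist_coeffs" ([k1, k2, p1, p2, k3] as OpenCV has them; the pictures are not rectified), "eye" and "orientation" of the camera in the world. Camera axes: x right, y down, z forward; pixel columns grow to the right and rows downward; lengths in m; the calibration is good to about 2 mm. A picture is of the moment at which its call begins. There is no depth.
- bot.job_done(): hands the job in; it is judged then, once.
The state is a dict: "clock": time; "qpos": joint angles; "qd": joint speeds; "joint_efforts": joint torques, N m; "position": TCP position; "tool_rot": TCP orientation; "force": force on the tool from outside, world axes, zero at the start; "moment": the same for the moment, N m; "grip_width": finger opening in m; "finger_force": force on a finger pad.
Only numpy, scipy, OpenCV 4.12 (cv2) and the standard library are available. Lean on these libraries where they do the work, as an engineer would, in place of code of your own. Each camera call takes 0.05 s, during which the arm holds its last target. There are 200 camera calls.

## Working session

There is one attempt and no reset: what is moved stays moved. The work goes in short steps, Python scripts to look and compute and a tool call to move; the robot and the scene stay as the last step left them, time stands still between calls to the robot, and variables do not carry over. Pictures are saved under pics/ and viewed, at most 10 in all, crops included, and the job is handed in when it is done.

Besides the shell and the picture viewer there is one more tool, called after ">>>" in YAML: its name, and indented under it one key for each argument. send_rows: Moves the arm, as the interface text tells. Its arguments: {"type":"object","properties":{"plan":{"type":"string"},"grip_force":{"type":"number"}},"required":["plan"]}

```bash
mkdir -p pics; cat > h.py <<'E'
import numpy as np, cv2, json
from workcell import observe, imaging, bot
from scipy.spatial.transform import Rotation as R
def grab(n,f):
    d=imaging.grab_frame(n); cv2.imwrite(f,d["color"][:,:,::-1])
    c={k:np.array(v).tolist() for k,v in d.items() if k!="color"}; json.dump(c,open(f"{n}.json","w")); return d
def pix(n,u,v,z):
    c=json.load(open(f"{n}.json")); K=np.array([[c["fx"],0,c["cx"]],[0,c["fy"],c["cy"]],[0,0,1.]])
    p=cv2.undistortPoints(np.array([[[u,v]]],float),K,np.array(c["dist_coeffs"]))[0,0]
    o=np.array(c["orientation"]); M=o if o.shape==(3,3) else (R.from_euler('xyz',o).as_matrix() if o.size==3 else R.from_quat(o).as_matrix())
    r=M@[p[0],p[1],1]; e=np.array(c["eye"]); return e+r*(z-e[2])/r[2]
E
python3 - <<'E'
from h import *
for n in("top","side"):
    d=grab(n,f"pics/{n}0.png"); print(n,d["eye"],d["orientation"],d["fx"])
print(observe())
E
```

```text
top [ 0.19782679 -0.01172663  1.88931699] [-2.96496041  0.00695643 -1.57651308] 520.015549003455
side [-0.13762658 -0.74999347  1.13804247] [-2.38034175 -0.01230932 -0.71060743] 403.1136602821876
{'clock': 0.1, 'qpos': array([-1.33917681,  0.52193398, -0.03632305,  1.59992382,  0.02121171,
        1.02109039, -0.11279487]), 'qd': array([ 0.00214464, -0.00247501, -0.00022677, -0.00163188,  0.00012648,
        0.000502  , -0.00085546]), 'joint_efforts': array([ 4.76844638e-03, -9.28472757e+01,  1.98471420e+00, -3.70531905e+01,
        1.82108913e-02,  5.42092297e-03,  6.73676027e-05]), 'position': array([0.18573823, 0.59646566, 0.2308058 ]), 'tool_rot': array([-3.14062563e+00,  7.88420773e-05,  2.83976915e+00]), 'force': array([ 0.3109086 , -0.64128466,  0.28842113]), 'moment': array([ 0.03396539,  0.02741556, -0.03311885]), 'finger_force': 0.0, 'grip_width': 0.0854002618793527}
```

View pics/top0.png

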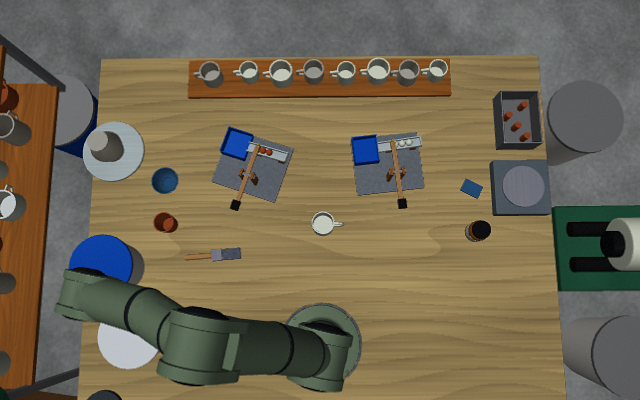

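View pics/side0.png

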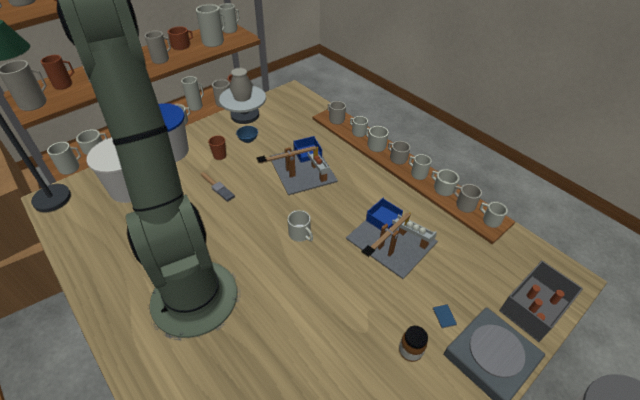

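The top view shows the white balls in the right dispenser, with balls near (405,143) and the pad near (402,203). The brown dispenser is on the left, with its pad at (235,205). I'll enlarge the white one.

```bash
python3 - <<'E'
import cv2
a=cv2.imread("pics/top0.png")[120:220,340:440];b=cv2.imread("pics/side0.png")[190:290,340:440]
cv2.imwrite("pics/c0.png",cv2.resize(cv2.hconcat([a,b]),None,fx=4,fy=4,interpolation=cv2.INTER_CUBIC))
E
```

```text
(no output)
```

View pics/c0.png

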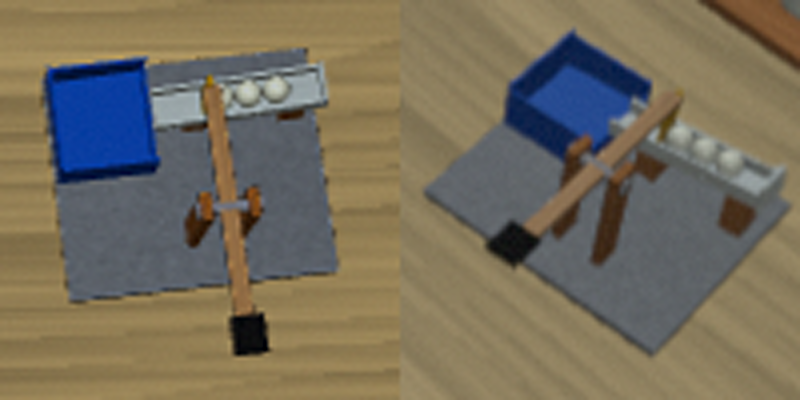

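```bash
python3 - <<'E'
from h import *
p=pix("top",402.2,203.5,.125); q=pix("side",368.3,250.8,.125); v=pix("top",397.8,171.5,.118); g=pix("top",340+210/4,120+85/4,.12)
print(p,q,v,g,np.linalg.norm(p-v))
M=R.from_euler('xyz',observe()["tool_rot"]).as_matrix(); print(M.round(3)); t=(p+q)/2; print(t)
x=observe()["position"]
for w in([.42,.42,.25],[.52,.1,.25],[.52,-.1,.25],[t[0],t[1],.25],[t[0],t[1],.15]): print(w,M.T@(np.array(w)-x))
E
```

```text
[ 0.47958722 -0.28417086  0.125     ] [ 0.48082496 -0.28766609  0.125     ] [ 0.59373201 -0.2737197   0.118     ] [ 0.70239028 -0.25831276  0.12      ] 0.11483579775943027
[[-0.955  0.297 -0.   ]
 [ 0.297  0.955 -0.001]
 [-0.    -0.001 -1.   ]]
[ 0.48020609 -0.28591848  0.125     ]
[0.42, 0.42, 0.25] [-0.27613022 -0.09887014 -0.01907683]
[0.52, 0.1, 0.25] [-0.46673359 -0.37467854 -0.01879509]
[0.52, -0.1, 0.25] [-0.52618594 -0.56563765 -0.01860574]
[np.float64(0.48020609078108695), np.float64(-0.2859184753698525), 0.25] [-0.54345733 -0.75498099 -0.01842128]
[np.float64(0.48020609078108695), np.float64(-0.2859184753698525), 0.15] [-0.54344944 -0.75488429  0.08157868]
```

>>> send_rows:
  plan: "-0.04 -0.014 -0.02 0 0 0 0; -0.08 -0.028 -0.02 0 0 0 0; -0.12 -0.042 -0.02 0 0 0 0; -0.16 -0.056 -0.02 0 0 0 0; -0.2 -0.07 -0.02 0 0 0 0; -0.24 -0.085 -0.02 0 0 0 0; -0.27 -0.105 -0.02 0 0 0 0; -0.295 -0.135 -0.02 0 0 0 0; -0.315 -0.165 -0.02 0 0 0 0; -0.335 -0.195 -0.02 0 0 0 0"
  grip_force: 40

```text
clock: 0.93
position: [0.4482, 0.3087, 0.2509]
tool_rot: [-3.141, -0.0, 2.839]
force: [1.0, 0.4, -0.6]
grip_width: -0.0002
finger_force: 0.0
```

```bash
python3 - <<'E'
from h import *
s=observe();print(s)
x=s["position"];M=R.from_euler('xyz',s["tool_rot"]).as_matrix()
for w in([.52,.1,.25],[.52,-.1,.25],[.48,-.286,.25]): print(w,M.T@(np.array(w)-x))
E
```

```text
{'clock': 0.9333, 'qpos': array([-0.74481684,  0.37184809,  0.04310963,  1.79382034, -0.01869741,
        0.97699293,  0.57381901]), 'qd': array([ 0.61740243, -0.24043252,  0.10702516,  0.37615822, -0.03877405,
       -0.13540699,  0.74613406]), 'joint_efforts': array([ -8.63401383, -73.82427692,   1.65593471, -37.42771268,
         0.12969809,   0.55105325,  -2.50515103]), 'position': array([0.4482275 , 0.30873298, 0.25091362]), 'tool_rot': array([-3.14093676e+00, -2.21878691e-04,  2.83879257e+00]), 'force': array([ 1.02113809,  0.41263838, -0.61086585]), 'moment': array([ 0.01146487, -0.0643745 ,  0.03307162]), 'finger_force': 0.0, 'grip_width': -0.00017154871960866765}
[0.52, 0.1, 0.25] [-0.13075037 -0.17783397  0.00100125]
[0.52, -0.1, 0.25] [-0.19038918 -0.36873499  0.00111323]
[0.48, -0.286, 0.25] [-0.20767306 -0.5582007   0.00123366]
```

>>> send_rows:
  plan: "-0.022 -0.033 0 0 0 0 0; -0.044 -0.066 0 0 0 0 0; -0.066 -0.1 0 0 0 0 0; -0.086 -0.133 0 0 0 0 0; -0.106 -0.168 0 0 0 0 0; -0.126 -0.203 0 0 0 0 0; -0.142 -0.24 0 0 0 0 0; -0.156 -0.277 0 0 0 0 0; -0.17 -0.314 0 0 0 0 0; -0.18 -0.352 0 0 0 0 0"

```text
clock: 1.77
position: [0.5149, -0.0806, 0.2512]
tool_rot: [-3.142, -0.0, 2.84]
force: [0.5, 0.5, 0.5]
grip_width: -0.0001
finger_force: 0.0
```

>>> send_rows:
  plan: "-0.006 -0.036 0 0 0 0 0; -0.01 -0.072 0 0 0 0 0; -0.013 -0.108 0 0 0 0 0; -0.015 -0.14 0 0 0 0 0; -0.017 -0.165 0 0 0 0 0; -0.018 -0.185 0 0 0 0 0; -0.018 -0.195 0 0 0 0 0; -0.018 -0.195 0 0 0 0 0; -0.018 -0.195 0 0 0 0 0"

```text
clock: 2.52
position: [0.4742, -0.2696, 0.2511]
tool_rot: [3.141, -0.0, 2.84]
force: [1.1, 0.5, 0.7]
grip_width: -0.0001
finger_force: 0.0
```

```bash
python3 - <<'E'
from h import *
s=observe();print(s["position"],s["qpos"],s["force"],s["clock"])
x=s["position"];M=R.from_euler('xyz',s["tool_rot"]).as_matrix()
for w in([.48,-.286,.14],): print(w,M.T@(np.array(w)-x))
E
```

```text
[ 0.47420496 -0.26956218  0.25107529] [ 0.22043286  0.38225395  0.25035371  1.79874577 -0.11229434  0.9748769
  1.78544636] [1.13753506 0.5118916  0.72003823] 2.5167
[0.48, -0.286, 0.14] [-0.01047195 -0.0140153   0.11106491]
```

>>> send_rows:
  plan: "-0.01 -0.014 0.03 0 0 0 0; -0.01 -0.014 0.06 0 0 0 0; -0.01 -0.014 0.085 0 0 0 0; -0.01 -0.014 0.1 0 0 0 0; -0.01 -0.014 0.106 0 0 0 0; -0.01 -0.014 0.106 0 0 0 0; -0.01 -0.014 0.106 0 0 0 0"

```text
clock: 3.1
position: [0.4801, -0.2859, 0.146]
tool_rot: [3.141, 0.0, 2.841]
force: [0.4, 0.1, -0.0]
grip_width: 0.0002
finger_force: 0.0
```

```bash
python3 - <<'E'
from h import *
a=grab("top","pics/t1.png")["color"][120:220,340:440];b=grab("side","pics/s1.png")["color"][190:290,320:420]
cv2.imwrite("pics/c1.png",cv2.resize(cv2.hconcat([a,b])[:,:,::-1],None,fx=4,fy=4,interpolation=cv2.INTER_CUBIC))
s=observe();print(s["position"],s["force"])
E
```

```text
[ 0.48027035 -0.28639607  0.14652401] [-0.25417389  1.01621995  0.10006602]
```

View pics/c1.png

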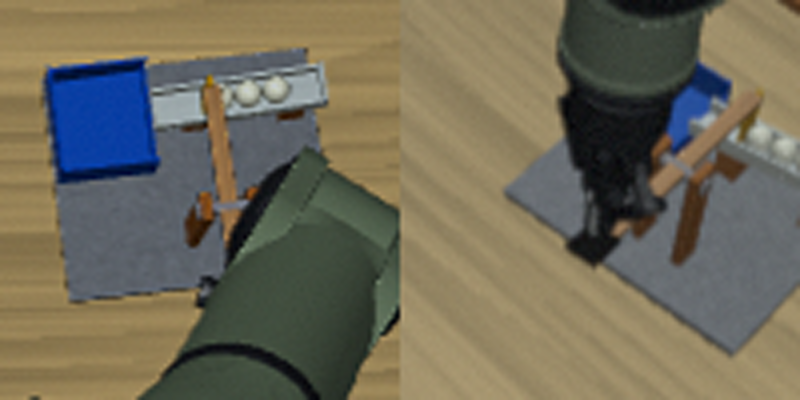

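The side view shows the shut fingertips just above the pad's centre, at crop (595,240). I'll press now.

>>> send_rows:
  plan: "0 0 0.01 0 0 0 0; 0 0 0.018 0 0 0 0; 0 0 0.026 0 0 0 0; 0 0 0.034 0 0 0 0; 0 0 0.042 0 0 0 0; 0 0 0.05 0 0 0 0; 0 0 0.056 0 0 0 0; 0 0 0.057 0 0 0 0; 0 0 0.057 0 0 0 0"

```text
clock: 3.95
position: [0.4797, -0.2865, 0.0878]
tool_rot: [3.141, -0.0, 2.84]
force: [0.3, 1.3, 5.4]
grip_width: -0.0002
finger_force: 2.5
```

>>> send_rows:
  plan: "0 0 0 0 0 0 0; 0 0 0 0 0 0 0; 0 0 0 0 0 0 0; 0 0 0 0 0 0 0; 0 0 0 0 0 0 0; 0 0 0 0 0 0 0; 0 0 0 0 0 0 0; 0 0 0 0 0 0 0; 0 0 0 0 0 0 0; 0 0 0 0 0 0 0"

```text
clock: 4.78
position: [0.4796, -0.2865, 0.0882]
tool_rot: [3.142, 0.0, 2.84]
force: [-0.4, 0.9, 6.1]
grip_width: 0.0001
finger_force: 2.5
```

>>> send_rows:
  plan: "0 0 0 0 0 0 0; 0 0 0 0 0 0 0; 0 0 0 0 0 0 0; 0 0 0 0 0 0 0; 0 0 0 0 0 0 0; 0 0 0 0 0 0 0; 0 0 0 0 0 0 0; 0 0 0 0 0 0 0; 0 0 0 0 0 0 0; 0 0 0 0 0 0 0"

```text
clock: 5.62
position: [0.4796, -0.2865, 0.0882]
tool_rot: [3.142, 0.0, 2.84]
force: [-0.3, 0.2, 5.3]
grip_width: -0.0002
finger_force: 2.5
```

```bash
python3 - <<'E'
from h import *
a=grab("top","pics/t2.png")["color"][120:220,340:440];b=grab("side","pics/s2.png")["color"][190:290,340:440]
cv2.imwrite("pics/c2.png",cv2.resize(cv2.hconcat([a,b])[:,:,::-1],None,fx=4,fy=4,interpolation=cv2.INTER_CUBIC))
s=observe();print(s["position"],s["force"])
E
```

```text
[ 0.47958639 -0.28651083  0.08816166] [-0.05665524  0.49345759  5.7671407 ]
```

View pics/c2.png

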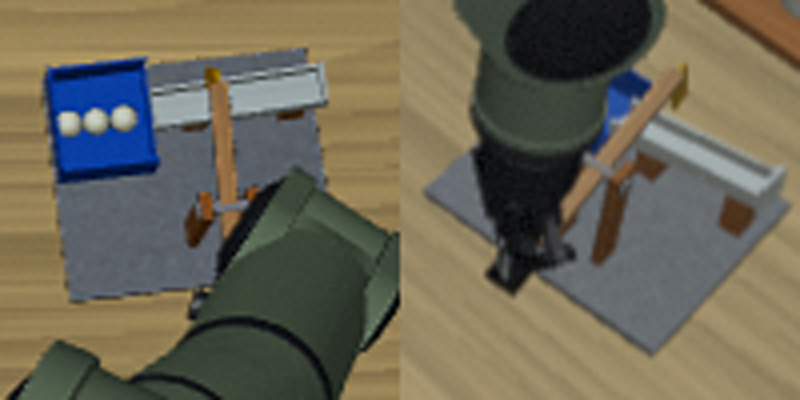

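All three balls are in the tray, at top-crop (68,123), (95,121) and (123,117), and the chute is empty. I'll release and rise.

>>> send_rows:
  plan: "0 0 -0.01 0 0 0 0; 0 0 -0.02 0 0 0 0; 0 0 -0.03 0 0 0 0; 0 0 -0.04 0 0 0 0; 0 0 -0.055 0 0 0 0; 0 0 -0.08 0 0 0 0; 0 0 -0.11 0 0 0 0; 0 0 -0.13 0 0 0 0; 0 0 -0.14 0 0 0 0; 0 0 -0.14 0 0 0 0"

```text
clock: 6.55
position: [0.4805, -0.2868, 0.231]
tool_rot: [-3.141, 0.004, 2.84]
force: [-1.1, 0.2, -0.4]
grip_width: 0.0
finger_force: 0.0
```

>>> send_rows:
  plan: "0 0 0 0 0 0 0; 0 0 0 0 0 0 0; 0 0 0 0 0 0 0; 0 0 0 0 0 0 0; 0 0 0 0 0 0 0; 0 0 0 0 0 0 0"

```text
clock: 7.05
position: [0.4794, -0.2865, 0.2279]
tool_rot: [-3.142, -0.001, 2.84]
force: [0.3, -0.1, -0.4]
grip_width: -0.0002
finger_force: 0.0
```

```bash
python3 - <<'E'
from h import *
a=grab("top","pics/t3.png")["color"][120:220,340:440];b=grab("side","pics/s3.png")["color"][190:290,340:440]
cv2.imwrite("pics/c3.png",cv2.resize(cv2.hconcat([a,b])[:,:,::-1],None,fx=4,fy=4,interpolation=cv2.INTER_CUBIC))
s=observe();print(s["position"],s["force"])
E
```

```text
[ 0.47945765 -0.28649913  0.22810714] [ 0.82006373 -0.27135103 -0.05071589]
```

View pics/c3.png

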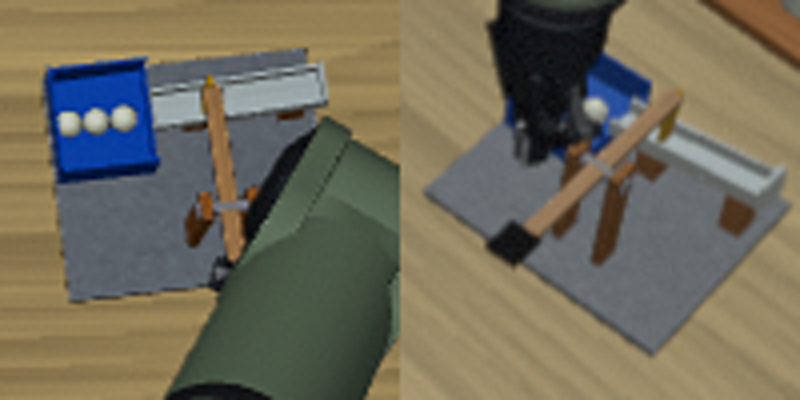

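The lever is level again with the pad back at (513,243). The gate is shut, the three balls are in the tray, and the arm is clear.

```bash
python3 -c "
from workcell import bot
print(bot.job_done())"
```

```text
the job is handed in; nothing more can be done
None
```

All three white balls are in the blue tray, the gate has dropped shut, the arm is clear of everything, and the job was handed in at about 7 s of the 38 s allowed.

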